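# Shut and bolt the sample carrying box

### The arm

A 6-joint arm with a two-finger parallel gripper is mounted at the origin on a cart in front of the work surface, level with it; the furniture and walls round the work are solid. World frame = base frame: x ahead of the robot, y to its left, z up, the work surface at z = 0. Lengths are in m, angles in rad, forces in N, time in s.
With the tool pointing down it reaches from about 0.35 to 0.775 m from the base axis. Payload 7.3 kg.
Tool frame: the origin (TCP) lies at the very end of the fingers, on their centre line; the grasp point (between the pads) lies 19 mm behind it; z points along the fingers, x is the direction in which the jaws open and shut, and the axes are right-handed (so a half turn about z gives the same grasp; the last joint's range is limited). The gripper opens to 92 mm and grips with 3 to 60 N. Pads are 19 mm wide; open, the fingers measure 130 mm over their backs; the gripper's body (75 mm by 190 mm) begins 47 mm behind the grasp point.
Start: joints at [-1.359, 0.342, 1.524, -0, 1.275, -0.146], TCP at [0.184, -0.492, 0.227] pointing down, gripper open.
Joint ranges: [-2.53, 2.53], [-0.77, 2.02], [0.04, 2.7], [-1, 4.14], [0.28, 2.66], [-3.11, 3.11]. Speed limits (rad/s): [2.57, 2.57, 3.14, 3.14, 3.14, 3.14].

### API

Orientations are given as [roll, pitch, yaw] about the fixed x, y, z axes, in that order (R = Rz(yaw) Ry(pitch) Rx(roll)).
In Python, from cell import observe, read_camera, camera_params, hand_in gives the robot as it stands.
- The arm moves only by the tool apply_moves, never from a script. Its argument "increments" is a list of rows, each an object with "grip": the opening, from 0 (shut) to 1 (fully open); "linear": the shift along the world's x, y, z in mm, a list of three; "turn": the turn, a rotation vector about the world's x, y, z in units of 6 degrees (1.0 is 6 degrees), a list of three. A call has 1 to 10 rows; each row is the pose to reach, as a shift and turn from the pose commanded when the call began; what a row does not reach only later rows make up. A row lasts 1/10 s, in which the tool goes at most 50 mm and 8.59 degrees, less where a joint would pass 70% of its speed; a pose out of reach is approached as far as the arm can. A call with a gripper value outside its range is refused whole. The fingers move at their own pace and stop on an object; "grip_force" is the grip in N (left out, the last holds). Time passes only in rows, so rows that repeat a pose let the fingers close. It gives the time, the measured TCP pose, the force and the opening at its end, in the units of the state.
- observe(): the state, without advancing time (a new reading comes with each control period).
- read_camera(name): name is "side" or "top" or "wrist"; returns the picture (420x560x3 uint8, red, green, blue); there is no depth.
- camera_params(name): a dict with "camera_matrix" (3x3 intrinsics, pixels), "k1" (the pictures are not rectified: a ray, as slopes to the right and down, at radius r is drawn at 1 + k1 r^2 times it, then the intrinsics apply), "world_to_cam" (4x4, takes a point from world to camera coordinates); the wrist camera has in their place "hand_eye" (4x4, takes a point from camera to tool coordinates, whose origin is the TCP and whose axes are the tool frame's). Camera axes: x right, y up, looking along -z (the intrinsics and any distortion apply to the point x, -y, -z); pixel columns grow to the right and rows downward; lengths in m; the calibration is good to about 2 mm. A picture is of the moment at which its call begins: read the wrist's pose just before it. camera_params takes no time and is no camera call.
- hand_in(): hands the job in, once; it reports no verdict.
The state is a dict: "time": time; "qpos": joint angles; "qvel": joint speeds; "joint_efforts": joint torques, N m; "tool_pos": TCP position; "tool_rot": TCP orientation; "contact_force": force on the tool from outside, world axes, zero at the start; "torque": the same for the moment, N m; "opening": finger opening in m.
Only numpy, scipy, OpenCV 4.12 (cv2) and the standard library are available. Lean on these libraries where they do the work, as an engineer would, in place of code of your own. Each camera call takes 0.05 s, during which the arm holds its last target.

### The job

Make the grey sample box ready to be carried: with the fingertips push its sliding lid fully shut, and then push the thumb tab of the bolt on its near edge, away from you, until the bolt is fully home. Only push, lift nothing; leave the box standing where it is, and the things round it undisturbed.

Things in the scene. Friction and masses are not known exactly. Their poses are not given: they have to be found in the camera images.
- box: Loose grey metal sample carrying box, 160 (its x) x 260 (its y) mm, walls 84 mm high, about 4 to 6 kg, on rubber feet, a thin black carrying handle standing 20 mm out at each y end. Origin at the centre of its underside; z up; +x points roughly away from the robot (turned up to 0.22 rad), +y to the robot's left. The top of the left half (+y) is fixed; the right half (-y) is the opening, closed by the sliding lid. It slips on the bench if pushed hard (keep pushes under 25 N).
- lid (a joint): Travel of the flat aluminium lid in its rails on the box, in m: 0 = fully shut against its end stop (over the right half), 0.11 = fully open (over the fixed left half). It moves along the box's y axis: push it towards the box's -y to shut it. Stays where it is left; takes about 3 N.
- lid_rib (a point): Centre of the upright black rib on the lid, 80 mm along the box's x, 10 mm thick along the box's y, 25 mm tall (12.5 mm above and below this point); it moves with the lid. Its foot stands on the lid's sheet, 88.5 mm above the bench; with the lid shut the rib's centre is at box x = 12.5 mm, y = -22 mm. No higher part of the box stands to its +y side.
- bolt (a joint): Travel of the sliding bolt on the box's near ledge, in m: 0 = fully home (its rod is through the keeper on the lid), 0.025 = fully drawn back towards the robot. It moves along the box's x axis: push it towards the box's +x to send it home. Stays where it is left; takes about 2 N.
- bolt_tab (a point): Centre of the bolt's upright black thumb tab, 10 mm thick along the box's x, 26 mm wide along the box's y, 26 mm tall (13 mm above and below this point), 116.5 mm above the bench; with the bolt home it is at box x = -50 mm, y = -60 mm. The steel guide cheeks beside it reach up to 99 mm above the bench; nothing stands on the robot's side of it above them.
- dish_a: Flat pink round dish, 57 across, 4 mm thick, loose on the floor of the box (floor 10 mm above the bench), under the opening. Origin at the centre of its underside. Stays inside.
- green_cup: Green cup, 47 across, 38 mm tall, loose on the floor of the box under its fixed top. Origin at the centre of its underside. Stays inside.
- small_bottle: Bystander: small dark brown bottle with a black cap, 34 mm across and 66 tall mm, loose on the bench. Origin at the centre of its underside, z up. Leave it alone.
- timer: Bystander: flat white bench timer, 62 x 78 x 21 mm, loose on the bench. Origin at the centre of its underside, z up. Leave it alone.
- beaker: Bystander: open grey-green plastic beaker, 85 mm across and 108 tall mm, loose on the bench. Origin at the centre of its underside, z up. Leave it alone.
- dropper: Bystander: small white dropper bottle, 25 across, 56 tall mm, loose on the bench. Origin at the centre of its underside, z up. Leave it alone.
- tape_roll: Bystander: roll of beige tape lying flat, 96 mm across and 25 tall mm, loose on the bench. Origin at the centre of its underside, z up. Leave it alone.
- wash_bottle: Bystander: tan bottle with a black cap, 56 across, 115 tall mm, loose on the bench. Origin at the centre of its underside, z up. Leave it alone.
Mind the look-alikes: they are no part of the job. What is meant by the dish_a is not red, and is the smaller of those in its own colour.

How it is judged:
By the outcome, as a careful person would: the job done as asked, in the order asked, and still so for the second after the job is handed in, with the robot touching nothing.
It also fails if it takes over 42 s, if anything falls off the work surface, if the arm or the gripper's body presses on something with over 40 N, if the wrist force passes 120 N, or if a joint passes its speed limit or range.

## Working session

There is one attempt and no reset: what is moved stays moved. The work goes in short steps, Python scripts to look and compute and a tool call to move; the robot and the scene stay as the last step left them, time stands still between calls to the robot, and variables do not carry over. Pictures are saved under pics/ and viewed, and the job is handed in when it is done.

Besides the shell and the picture viewer there is one more tool, called after "Request:" in YAML: its name, and indented under it one key for each argument. apply_moves: Moves the arm, as the interface text tells. Its arguments: {"type":"object","properties":{"increments":{"type":"array","items":{"type":"object","properties":{"grip":{"type":"number"},"linear":{"type":"array","items":{"type":"number"}},"turn":{"type":"array","items":{"type":"number"}}}}},"grip_force":{"type":"number"}},"required":["increments"]}

```bash
mkdir -p pics; python3 - <<'E'
from cell import *
import cv2
print(observe())
for n in ("top","side"):
    cv2.imwrite(f"pics/{n}0.png",read_camera(n)[:,:,::-1]); print(n,camera_params(n))
print(camera_params("wrist"))
E
```

```text
{'time': 0.0, 'qpos': array([-1.35902630e+00,  3.42728327e-01,  1.52501588e+00, -3.13692432e-05,
        1.27540729e+00, -1.46030904e-01]), 'qvel': array([-0.00079114, -0.00047371, -0.00122696,  0.00077438, -0.00027215,
       -0.00121471]), 'joint_efforts': array([-2.90578799e-03, -4.31250215e+01, -2.44222373e+01,  7.16560520e-02,
        5.59416006e-02, -1.08159143e-04]), 'tool_pos': array([ 0.1837723 , -0.49134635,  0.22604246]), 'tool_rot': array([-3.14139550e+00,  1.54661886e-03, -1.21298608e+00]), 'contact_force': array([-0.32221486, -0.06249766, -0.17190345]), 'torque': array([0.01604662, 0.02908981, 0.02113159]), 'opening': 0.09150288541418665}
top {'camera_matrix': array([[493.62289676,   0.        , 278.24833143],
       [  0.        , 493.62289676, 218.81163778],
       [  0.        ,   0.        ,   1.        ]]), 'k1': -0.03201051936535969, 'world_to_cam': array([[-0.020034  , -0.99979275, -0.00361872, -0.00407851],
       [ 0.99743996, -0.0202351 ,  0.06858622, -0.49993096],
       [-0.06864523, -0.0022354 ,  0.99763863, -1.47514018],
       [ 0.        ,  0.        ,  
[... 352 characters left out ...]
184 , -0.16280809],
       [-0.41145006, -0.80197685,  0.43306116, -1.15063662],
       [ 0.        ,  0.        ,  0.        ,  1.        ]])}
{'camera_matrix': array([[333.31552474,   0.        , 272.28727975],
       [  0.        , 333.31552474, 201.83919474],
       [  0.        ,   0.        ,   1.        ]]), 'k1': -0.0010087911598028994, 'hand_eye': array([[ 9.99999697e-01, -6.91744398e-04, -3.56579749e-04,
         1.10857649e-03],
       [-7.62993386e-04, -9.61694742e-01, -2.74121581e-01,
        -7.36256843e-02],
       [-1.53298801e-04,  2.74121770e-01, -9.61694978e-01,
        -1.57103815e-01],
       [ 0.00000000e+00,  0.00000000e+00,  0.00000000e+00,
         1.00000000e+00]])}
```

View pics/top0.png

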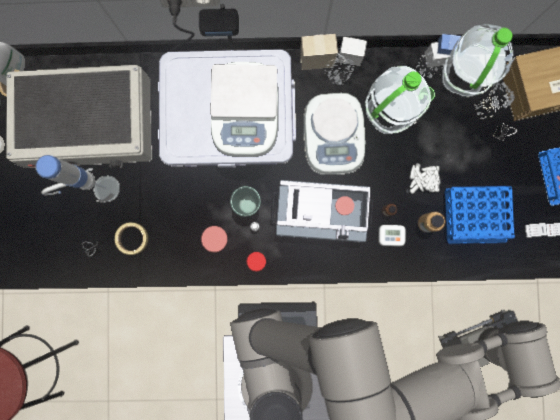

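View pics/side0.png

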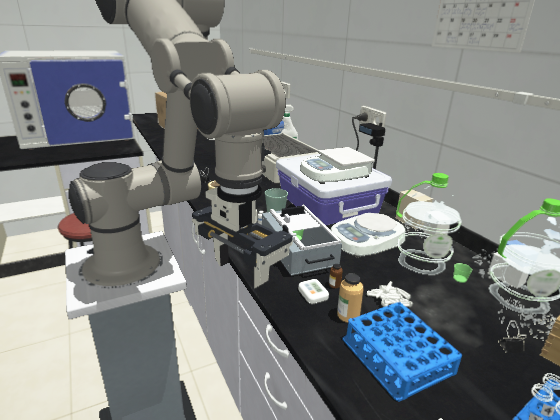

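```bash
python3 - <<'E'
import cv2
a=cv2.imread("pics/top0.png")
cv2.imwrite("pics/top0c.png",cv2.resize(a[140:290,190:390],None,fx=4,fy=4,interpolation=cv2.INTER_CUBIC))
E
```

```text
(no output)
```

View pics/top0c.png

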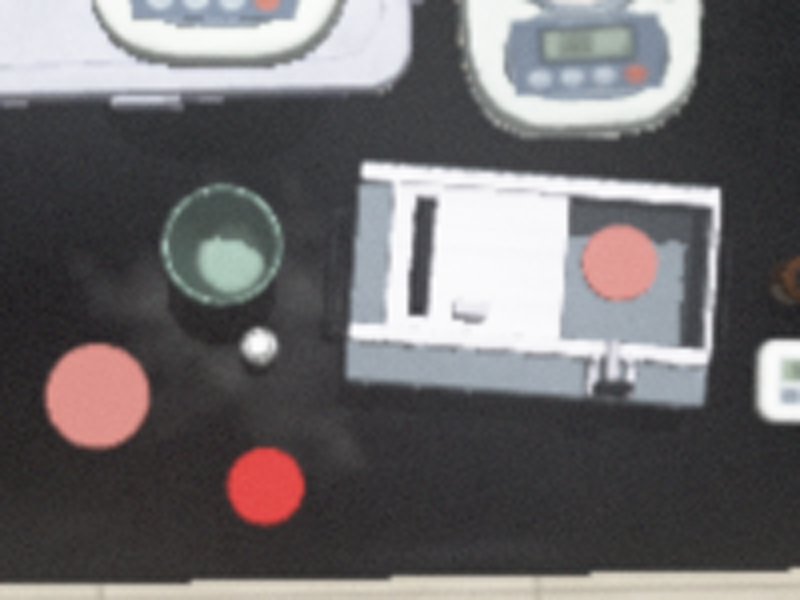

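The box shows at crop (350–720, 165–405), with the black rib at (422,256) and the bolt tab at about (612,375). The pink dish inside the box at (620,262) is dish_a, since the larger pink dish at (97,395) and the red one at (266,486) are outside it. Next I fit the box pose.

```bash
cat > h.py <<'E'
import numpy as np,cv2
from cell import *
from scipy.optimize import least_squares
def proj(P,T,K,k1):
    P=np.atleast_2d(P); c=P@T[:3,:3].T+T[:3,3]
    s=np.c_[c[:,0],-c[:,1]]/-c[:,2:3]; r2=(s**2).sum(1,keepdims=True)
    s=s*(1+k1*r2); return s@K[:2,:2].T+K[:2,2]
def cam(n):
    p=camera_params(n); return p["world_to_cam"],p["camera_matrix"],p["k1"]
def b2w(p,pose):
    c,s=np.cos(pose[2]),np.sin(pose[2]);p=np.atleast_2d(p)
    return np.c_[pose[0]+c*p[:,0]-s*p[:,1],pose[1]+s*p[:,0]+c*p[:,1],p[:,2]]
E
python3 - <<'E'
from h import *
crop=np.array([[361,163],[720,188],[703,406],[347,381]])
px=crop/4+[190,140]-.375
for z in (.084,.0885,.07):
    B=np.array([[.08,.13,z],[.08,-.13,z],[-.08,-.13,z],[-.08,.13,z]])
    f=lambda p:(proj(b2w(B,p),*cam("top"))-px).ravel()
    r=least_squares(f,[.5,-.1,-.05]);print(z,r.x,r.fun.round(2))
    pose=r.x
    for nm,c,zz,w in (("rib",(422,256),.1135,(.0125,-.022)),("tab",(612,375),.1295,(-.05,-.06))):
        t=np.array(c)/4+[190,140]-.375
        q=least_squares(lambda q:(proj(b2w([q[0],q[1],zz],pose),*cam("top"))-t).ravel(),[0,0]).x
        print(nm,q,"travel",q-np.array(w),b2w([*q,zz],pose))
E
```

```text
0.084 [ 0.51621737 -0.14360198 -0.09217277] [ 0.08 -0.33 -0.31 -0.18  0.64  0.36 -0.41  0.13]
rib [0.01155704 0.08197028] travel [-0.00094296  0.10397028] [[ 0.53527008 -0.06304339  0.1135    ]]
tab [-0.06370625 -0.05564156] travel [-0.01370625  0.00435844] [[ 0.44766017 -0.19314368  0.1295    ]]
0.0885 [ 0.51584773 -0.14320355 -0.09216478] [-0.06 -0.42 -0.17 -0.26  0.78  0.46 -0.56  0.21]
rib [0.01196243 0.08160748] travel [-0.00053757  0.10360748] [[ 0.53527008 -0.06304339  0.1135    ]]
tab [-0.06330195 -0.05600377] travel [-0.01330195  0.00399623] [[ 0.44766017 -0.19314368  0.1295    ]]
0.07 [ 0.51736758 -0.14484155 -0.09219728] [ 0.5  -0.02 -0.77  0.07  0.22  0.07  0.05 -0.1 ]
rib [0.01029558 0.08309897] travel [-0.00220442  0.10509897] [[ 0.53527008 -0.06304339  0.1135    ]]
tab [-0.06496433 -0.05451472] travel [-0.01496433  0.00548528] [[ 0.44766017 -0.19314368  0.1295    ]]
```

Request:
apply_moves:
  increments:
    - {"grip": 0,"linear": [30,40,0],"turn": [0,0,-0.4]}
    - {"grip": 0,"linear": [66,87,0],"turn": [0,0,-0.8]}
    - {"grip": 0,"linear": [96,127,0],"turn": [0,0,-1.2]}
    - {"grip": 0,"linear": [126,167,0],"turn": [0,0,-1.6]}
    - {"grip": 0,"linear": [156,207,0],"turn": [0,0,-2.0]}
    - {"grip": 0,"linear": [186,247,0],"turn": [0,0,-2.4]}
    - {"grip": 0,"linear": [216,287,0],"turn": [0,0,-2.8]}
    - {"grip": 0,"linear": [246,327,0],"turn": [0,0,-3.2]}
    - {"grip": 0,"linear": [276,367,0],"turn": [0,0,-3.6]}
    - {"grip": 0,"linear": [306,407,0],"turn": [0,0,-4.0]}
  grip_force: 15

```text
time: 1.1
tool_pos: [0.4851, -0.0901, 0.2266]
tool_rot: [3.141, -0.0, -1.633]
contact_force: [0.1, -1.4, 0.1]
opening: 0.0166
```

Request:
apply_moves:
  increments:
    - {"grip": 0,"linear": [25,32,0],"turn": [0,0,-0.3]}
    - {"grip": 0,"linear": [50,65,0],"turn": [0,0,-0.3]}
    - {"grip": 0,"linear": [50,65,0],"turn": [0,0,-0.3]}
    - {"grip": 0,"linear": [50,65,0],"turn": [0,0,-0.3]}
    - {"grip": 0,"linear": [50,65,0],"turn": [0,0,-0.3]}

```text
time: 1.6
tool_pos: [0.5337, -0.0278, 0.2264]
tool_rot: [3.14, -0.0, -1.664]
contact_force: [-0.0, 0.0, 0.3]
opening: 0.0005
```

```bash
python3 - <<'E'
from h import *
s=observe();print(s["time"],s["tool_pos"],s["tool_rot"],s["contact_force"],s["opening"])
cv2.imwrite("pics/w1.png",read_camera("wrist")[:,:,::-1])
a=read_camera("side")[:,:,::-1]
cv2.imwrite("pics/s1c.png",cv2.resize(a[150:300,200:400],None,fx=4,fy=4,interpolation=cv2.INTER_CUBIC))
E
```

```text
1.6 [ 0.53367888 -0.02781396  0.22641699] [ 3.14044006e+00 -4.31118705e-04 -1.66388655e+00] [-0.04797327  0.00460274  0.33708114] 0.0004878789675989716
```

View pics/w1.png

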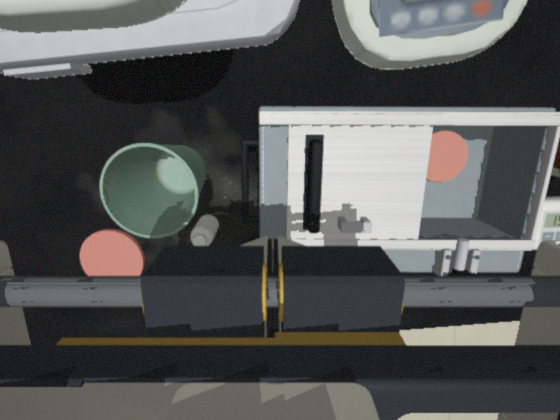

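View pics/s1c.png

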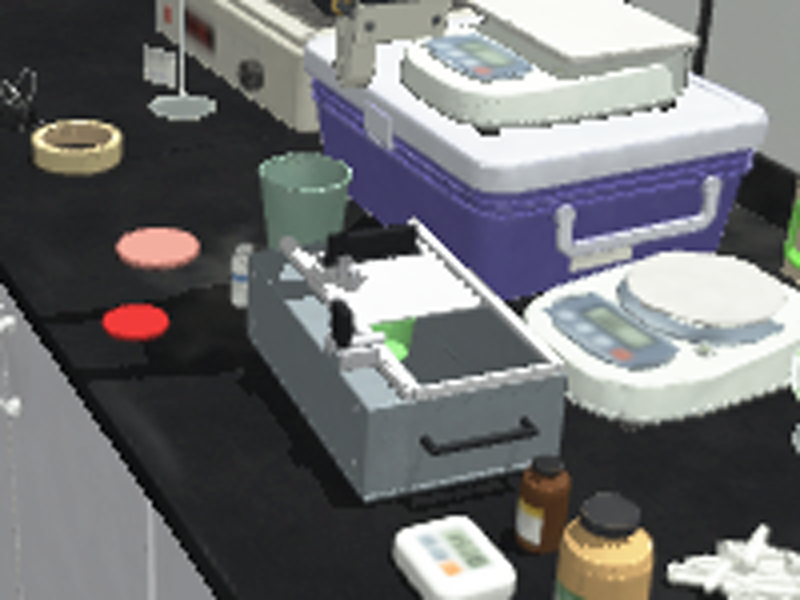

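```bash
cat >> h.py <<'E'
from scipy.spatial.transform import Rotation as R
def wcam(s):
    p=camera_params("wrist"); T=np.eye(4);T[:3,:3]=R.from_euler("xyz",s["tool_rot"]).as_matrix();T[:3,3]=s["tool_pos"]
    return np.linalg.inv(T@p["hand_eye"]),p["camera_matrix"],p["k1"]
E
python3 - <<'E'
from h import *
s=observe();W=wcam(s);S=cam("side")
pose=[.516,-.1435,-.092]
pts=np.array([[.08,.13,.084],[.08,-.13,.084],[-.08,-.13,.084],[-.08,.13,.084],[.0125,.082,.1135],[-.07,-.06,.1295],[-.05,-.06,.1295]])
w=b2w(pts,pose)
print("wrist",proj(w,*W).round(0).tolist());print("sidecrop",((proj(w,*S)-[200,150])*4).round().tolist())
print("tcp wrist",proj([s["tool_pos"]],*W), proj([s["tool_pos"]+np.array([0,0,.04])],*W))
a=cv2.imread("pics/w1.png")
cv2.imwrite("pics/w1c.png",cv2.resize(a[90:290,240:560],None,fx=2.5,fy=2.5,interpolation=cv2.INTER_CUBIC))
E
```

```text
wrist [[255.0, 108.0], [555.0, 108.0], [518.0, 274.0], [258.0, 275.0], [312.0, 192.0], [476.0, 290.0], [480.0, 269.0]]
sidecrop [[416.0, 223.0], [567.0, 368.0], [366.0, 406.0], [243.0, 249.0], [369.0, 226.0], [343.0, 301.0], [368.0, 297.0]]
tcp wrist [[269.95807345 256.75979476]] [[269.31524477 300.16256812]]
```

View pics/w1c.png

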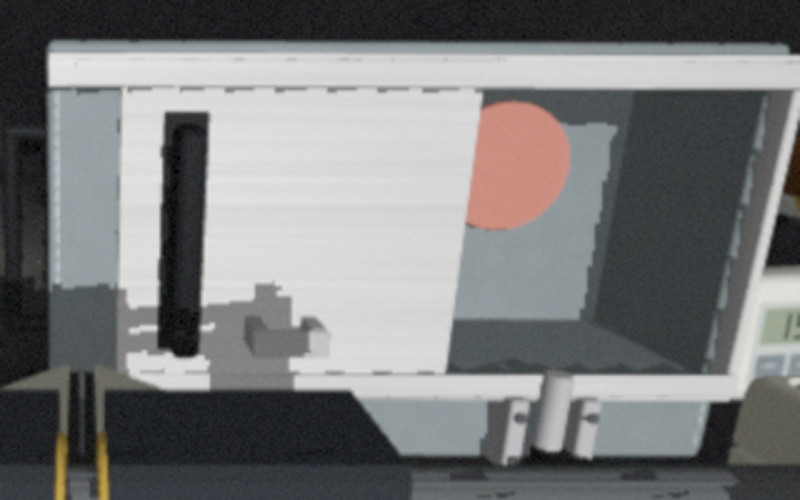

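```bash
python3 - <<'E'
from h import *
s=observe();print(s["time"],s["tool_pos"],s["qvel"])
T=b2w([[.0125,.121,.1],[.0125,-.022+.024,.1]],[.516,-.1435,-.092]);print(T, T-s["tool_pos"])
E
```

```text
1.7 [ 0.53378954 -0.02819595  0.22678184] [-0.00295181 -0.0014367  -0.00406287  0.00308855 -0.00151395  0.00365971]
[[ 0.53956344 -0.02416009  0.1       ]
 [ 0.52863088 -0.14265684  0.1       ]] [[ 0.0057739   0.00403587 -0.12678184]
 [-0.00515866 -0.11446088 -0.12678184]]
```

Request:
apply_moves:
  increments:
    - {"grip": 0,"linear": [6,6,-30]}
    - {"grip": 0,"linear": [6,6,-60]}
    - {"grip": 0,"linear": [6,6,-85]}
    - {"grip": 0,"linear": [6,6,-105]}
    - {"grip": 0,"linear": [6,6,-118]}
    - {"grip": 0,"linear": [6,6,-125]}
    - {"grip": 0,"linear": [6,6,-125]}
    - {"grip": 0,"linear": [6,6,-125]}

```text
schema error: expected keys grip, linear, turn
```

```bash
python3 - <<'E'
from h import *
s=observe();print(s["time"],s["tool_pos"],s["contact_force"])
a=read_camera("side")[:,:,::-1]
cv2.imwrite("pics/s2c.png",cv2.resize(a[150:300,200:400],None,fx=4,fy=4,interpolation=cv2.INTER_CUBIC))
E
```

```text
1.7 [ 0.53378954 -0.02819595  0.22678184] [-0.17622252 -0.51326662  0.54026373]
```

View pics/s2c.png

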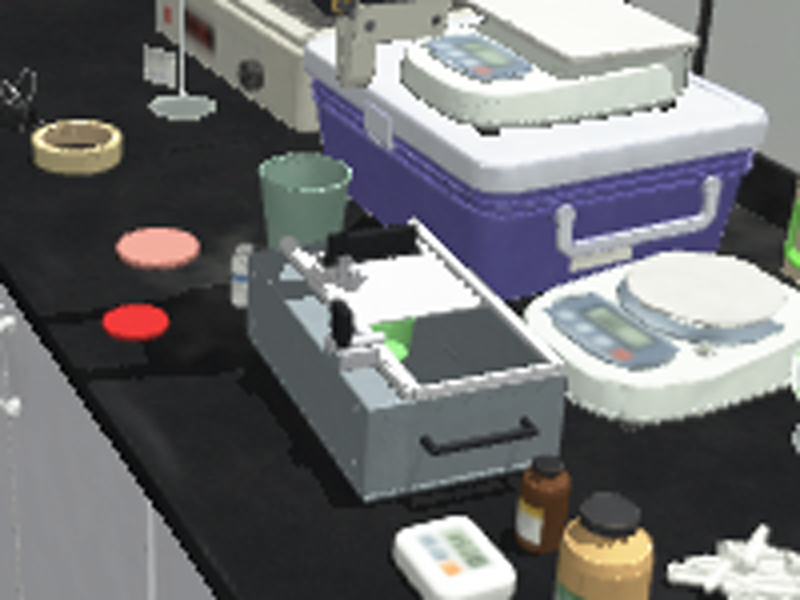

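Every row needs a turn value, so that call was refused and nothing moved.

Request:
apply_moves:
  increments:
    - {"grip": 0,"linear": [6,6,-30],"turn": [0,0,0]}
    - {"grip": 0,"linear": [6,6,-60],"turn": [0,0,0]}
    - {"grip": 0,"linear": [6,6,-85],"turn": [0,0,0]}
    - {"grip": 0,"linear": [6,6,-105],"turn": [0,0,0]}
    - {"grip": 0,"linear": [6,6,-118],"turn": [0,0,0]}
    - {"grip": 0,"linear": [6,6,-125],"turn": [0,0,0]}
    - {"grip": 0,"linear": [6,6,-125],"turn": [0,0,0]}
    - {"grip": 0,"linear": [6,6,-125],"turn": [0,0,0]}

```text
time: 2.55
tool_pos: [0.5407, -0.0216, 0.1025]
tool_rot: [-3.14, -0.0, -1.664]
contact_force: [-1.0, -0.2, 0.3]
opening: 0.0007
```

```bash
python3 - <<'E'
from h import *
s=observe();print(s["time"],s["tool_pos"],s["contact_force"])
a=read_camera("side")[:,:,::-1]
cv2.imwrite("pics/s3c.png",cv2.resize(a[150:300,200:400],None,fx=4,fy=4,interpolation=cv2.INTER_CUBIC))
E
```

```text
2.55 [ 0.54073628 -0.02157353  0.10245451] [-0.95560608 -0.18565548  0.31565673]
```

View pics/s3c.png

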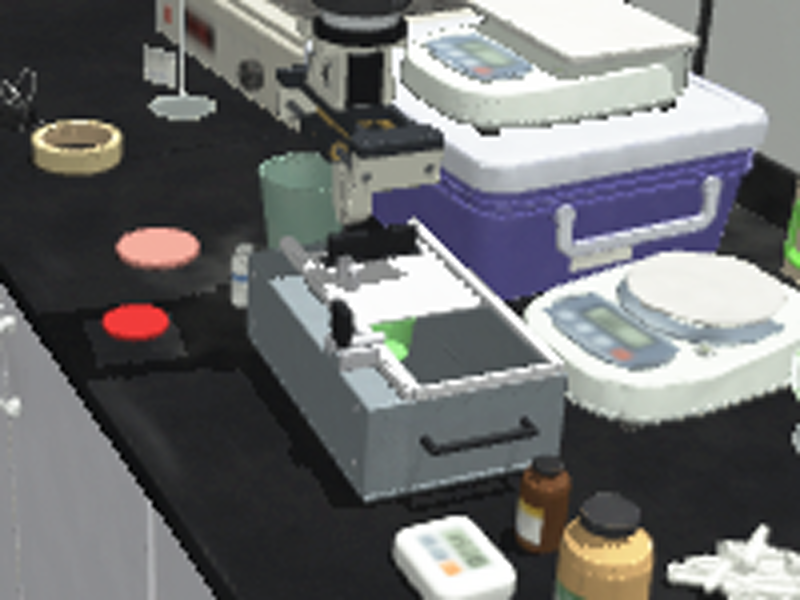

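Request:
apply_moves:
  increments:
    - {"grip": 0,"linear": [-0.5,-5,-2],"turn": [0,0,0]}
    - {"grip": 0,"linear": [-1,-10,-3],"turn": [0,0,0]}
    - {"grip": 0,"linear": [-1.4,-15,-3],"turn": [0,0,0]}
    - {"grip": 0,"linear": [-1.8,-20,-3],"turn": [0,0,0]}
    - {"grip": 0,"linear": [-2.3,-25,-3],"turn": [0,0,0]}
    - {"grip": 0,"linear": [-2.8,-30,-3],"turn": [0,0,0]}
    - {"grip": 0,"linear": [-3.2,-35,-3],"turn": [0,0,0]}
    - {"grip": 0,"linear": [-3.7,-40,-3],"turn": [0,0,0]}

```text
time: 3.4
tool_pos: [0.5366, -0.0614, 0.0988]
tool_rot: [-3.142, 0.0, -1.663]
contact_force: [0.7, 2.9, 1.2]
opening: 0.0005
```

Request:
apply_moves:
  increments:
    - {"grip": 0,"linear": [-0.5,-5,0],"turn": [0,0,0]}
    - {"grip": 0,"linear": [-1,-10,0],"turn": [0,0,0]}
    - {"grip": 0,"linear": [-1.4,-15,0],"turn": [0,0,0]}
    - {"grip": 0,"linear": [-1.8,-20,0],"turn": [0,0,0]}
    - {"grip": 0,"linear": [-2.3,-25,0],"turn": [0,0,0]}
    - {"grip": 0,"linear": [-2.8,-30,0],"turn": [0,0,0]}
    - {"grip": 0,"linear": [-3.2,-35,0],"turn": [0,0,0]}
    - {"grip": 0,"linear": [-3.7,-40,0],"turn": [0,0,0]}

```text
time: 4.2
tool_pos: [0.5328, -0.1015, 0.0987]
tool_rot: [3.141, -0.0, -1.663]
contact_force: [-0.6, 2.3, 1.5]
opening: 0.0003
```

```bash
python3 - <<'E'
from h import *
s=observe();print(s["time"],s["tool_pos"],s["contact_force"])
a=read_camera("side")[:,:,::-1]
cv2.imwrite("pics/s4c.png",cv2.resize(a[150:300,200:400],None,fx=4,fy=4,interpolation=cv2.INTER_CUBIC))
E
```

```text
4.2 [ 0.53279419 -0.10153914  0.09871428] [-0.56535999  2.33120147  1.4831933 ]
```

View pics/s4c.png

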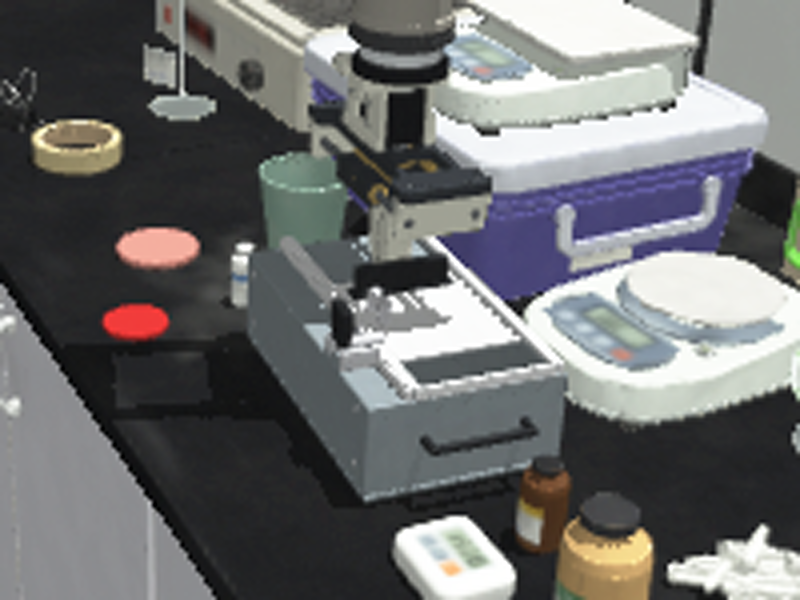

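Request:
apply_moves:
  increments:
    - {"grip": 0,"linear": [-0.5,-5,0],"turn": [0,0,0]}
    - {"grip": 0,"linear": [-1,-10,0],"turn": [0,0,0]}
    - {"grip": 0,"linear": [-1.4,-15,0],"turn": [0,0,0]}
    - {"grip": 0,"linear": [-1.8,-20,0],"turn": [0,0,0]}
    - {"grip": 0,"linear": [-2.3,-25,0],"turn": [0,0,0]}
    - {"grip": 0,"linear": [-2.8,-30,0],"turn": [0,0,0]}
    - {"grip": 0,"linear": [-3,-32,0],"turn": [0,0,0]}
    - {"grip": 0,"linear": [-3.1,-34,0],"turn": [0,0,0]}

```text
time: 5.05
tool_pos: [0.5297, -0.1353, 0.0987]
tool_rot: [3.141, 0.0, -1.664]
contact_force: [-1.9, 2.7, 1.1]
opening: 0.0007
```

Request:
apply_moves:
  increments:
    - {"grip": 0,"linear": [-0.1,-1,0],"turn": [0,0,0]}
    - {"grip": 0,"linear": [-0.2,-2,0],"turn": [0,0,0]}
    - {"grip": 0,"linear": [-0.3,-3,0],"turn": [0,0,0]}
    - {"grip": 0,"linear": [-0.4,-4,0],"turn": [0,0,0]}

```text
time: 5.45
tool_pos: [0.5293, -0.139, 0.0986]
tool_rot: [3.141, 0.0, -1.663]
contact_force: [-1.4, 3.3, 0.9]
opening: 0.0004
```

Request:
apply_moves:
  increments:
    - {"grip": 0,"linear": [-0.1,-1,0],"turn": [0,0,0]}
    - {"grip": 0,"linear": [-0.2,-2,0],"turn": [0,0,0]}

```text
time: 5.65
tool_pos: [0.5292, -0.1411, 0.0987]
tool_rot: [3.141, -0.0, -1.663]
contact_force: [-2.0, 2.9, 0.9]
opening: 0.0005
```

Request:
apply_moves:
  increments:
    - {"grip": 0,"linear": [-0.1,-0.7,0],"turn": [0,0,0]}
    - {"grip": 0,"linear": [-0.1,-1.4,0],"turn": [0,0,0]}

```text
time: 5.85
tool_pos: [0.5291, -0.1426, 0.0987]
tool_rot: [3.141, -0.0, -1.663]
contact_force: [-1.8, 2.6, -0.1]
opening: 0.0003
```

Request:
apply_moves:
  increments:
    - {"grip": 0,"linear": [-0.1,-0.7,0],"turn": [0,0,0]}
    - {"grip": 0,"linear": [-0.1,-1.4,0],"turn": [0,0,0]}

```text
time: 6.05
tool_pos: [0.529, -0.144, 0.0987]
tool_rot: [3.141, -0.0, -1.663]
contact_force: [-1.7, 2.5, 0.3]
opening: 0.0006
```

Request:
apply_moves:
  increments:
    - {"grip": 0,"linear": [-0.1,-0.7,0],"turn": [0,0,0]}

```text
time: 6.15
tool_pos: [0.529, -0.1447, 0.0987]
tool_rot: [3.142, -0.0, -1.663]
contact_force: [-1.3, 3.0, 0.0]
opening: 0.0002
```

Not stopped yet, so I keep going in small steps and watch the force.

Request:
apply_moves:
  increments:
    - {"grip": 0,"linear": [-0.1,-0.7,0],"turn": [0,0,0]}
    - {"grip": 0,"linear": [-0.1,-1.2,0],"turn": [0,0,0]}

```text
time: 6.35
tool_pos: [0.5289, -0.1455, 0.0987]
tool_rot: [3.141, 0.001, -1.664]
contact_force: [-0.6, 5.3, 0.3]
opening: 0.0002
```

Request:
apply_moves:
  increments:
    - {"grip": 0,"linear": [-0.1,-0.7,0],"turn": [0,0,0]}

```text
time: 6.45
tool_pos: [0.5288, -0.1456, 0.0987]
tool_rot: [3.141, 0.002, -1.664]
contact_force: [-0.2, 8.4, 0.7]
opening: 0.0008
```

```bash
python3 - <<'E'
from h import *
s=observe();print(s["time"],s["tool_pos"],s["contact_force"])
a=read_camera("side")[:,:,::-1]
cv2.imwrite("pics/s5c.png",cv2.resize(a[150:300,200:400],None,fx=4,fy=4,interpolation=cv2.INTER_CUBIC))
E
```

```text
6.45 [ 0.52883756 -0.14563376  0.09868996] [-0.21035222  8.39300514  0.69696117]
```

View pics/s5c.png

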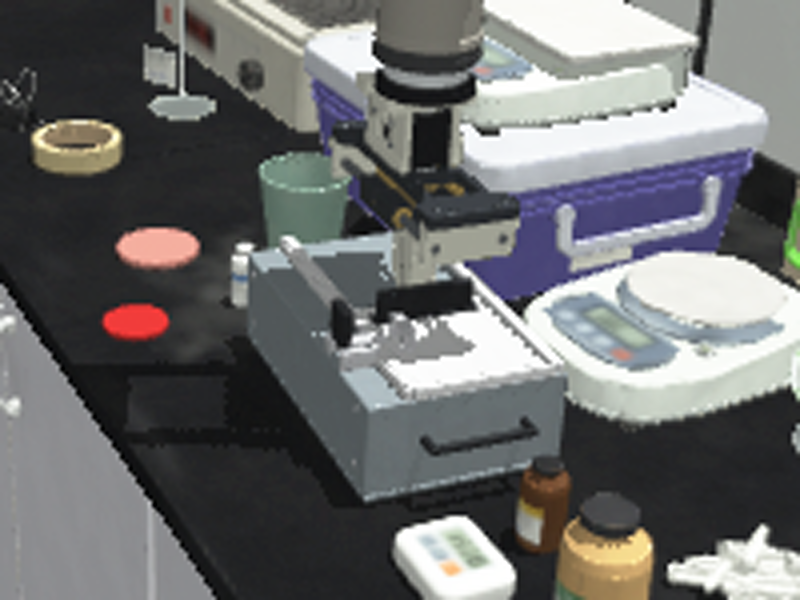

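Request:
apply_moves:
  increments:
    - {"grip": 0,"linear": [-0.1,-1,0],"turn": [0,0,0]}
    - {"grip": 0,"linear": [-0.1,-1,0],"turn": [0,0,0]}

```text
time: 6.7
tool_pos: [0.5288, -0.1457, 0.0987]
tool_rot: [3.141, 0.003, -1.663]
contact_force: [1.0, 10.9, 1.5]
opening: 0.0002
```

Request:
apply_moves:
  increments:
    - {"grip": 0,"linear": [0.2,3,0],"turn": [0,0,0]}
    - {"grip": 0,"linear": [1,12,0],"turn": [0,0,0]}
    - {"grip": 0,"linear": [1,12,30],"turn": [0,0,0]}
    - {"grip": 0,"linear": [-5,12,70],"turn": [0,0,0]}
    - {"grip": 0,"linear": [-35,0,110],"turn": [0,0,0]}
    - {"grip": 0,"linear": [-70,-20,130],"turn": [0,0,0]}
    - {"grip": 0,"linear": [-105,-40,130],"turn": [0,0,0]}
    - {"grip": 0,"linear": [-120,-50,130],"turn": [0,0,0]}
    - {"grip": 0,"linear": [-120,-50,130],"turn": [0,0,0]}

```text
time: 7.6
tool_pos: [0.4075, -0.1988, 0.2295]
tool_rot: [-3.14, -0.002, -1.666]
contact_force: [-0.1, 0.4, 0.3]
opening: 0.0004
```

```bash
python3 - <<'E'
from h import *
s=observe();print(s["time"],s["tool_pos"],s["tool_rot"],s["contact_force"])
a=read_camera("wrist")[:,:,::-1];cv2.imwrite("pics/w6.png",a)
W=wcam(s)
pts=np.array([[.08,.13,.084],[.08,-.13,.084],[-.08,-.13,.084],[-.08,.13,.084],[.0125,-.022,.1135],[-.07,-.06,.1295],[-.05,-.06,.1295]])
print(proj(b2w(pts,[.516,-.1435,-.092]),*W).round())
a=read_camera("top")[:,:,::-1]
cv2.imwrite("pics/t6c.png",cv2.resize(a[140:290,190:390],None,fx=4,fy=4,interpolation=cv2.INTER_CUBIC))
a=read_camera("side")[:,:,::-1]
cv2.imwrite("pics/s6c.png",cv2.resize(a[180:280,250:350],None,fx=6,fy=6,interpolation=cv2.INTER_CUBIC))
E
```

```text
7.6 [ 0.40746746 -0.1987727   0.22954134] [-3.14028884e+00 -1.97576111e-03 -1.66608486e+00] [-0.12985999  0.36832425  0.31063084]
[[ 21. -36.]
 [353. -37.]
 [342. 165.]
 [ 58. 166.]
 [213.  50.]
 [264. 162.]
 [264. 136.]]
```

View pics/w6.png

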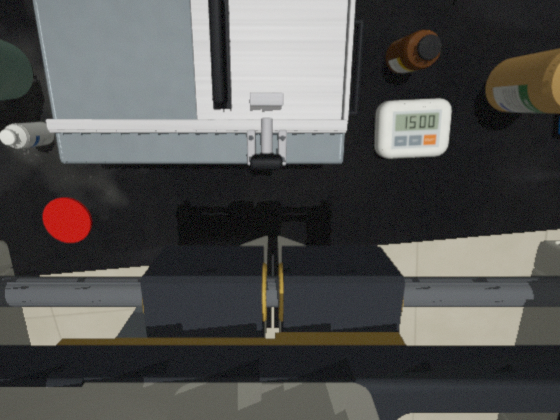

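View pics/t6c.png

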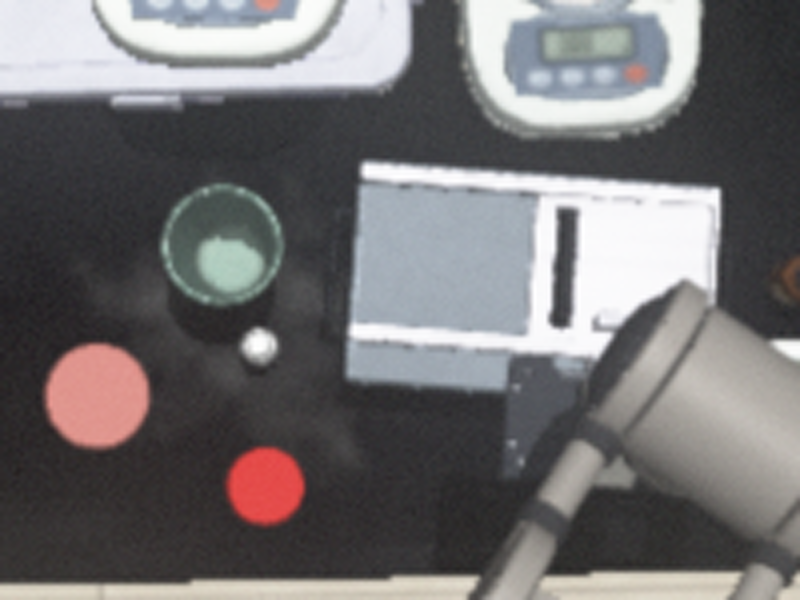

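View pics/s6c.png

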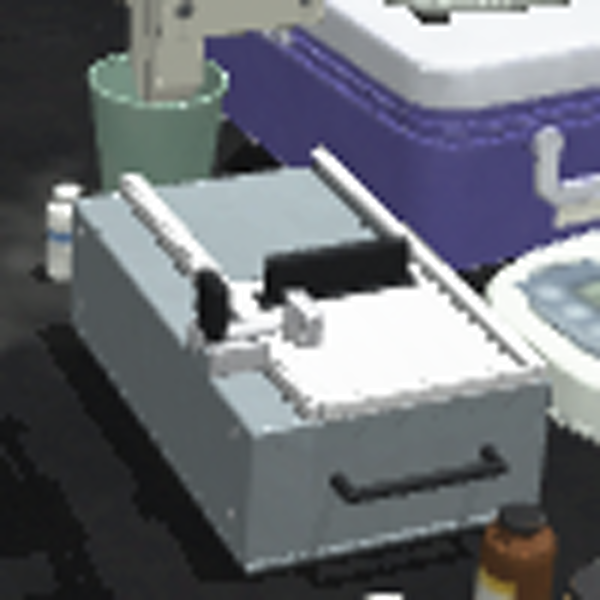

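Request:
apply_moves:
  increments:
    - {"grip": 0,"linear": [-2,4,-30],"turn": [0,0,0]}
    - {"grip": 0,"linear": [-2,4,-60],"turn": [0,0,0]}
    - {"grip": 0,"linear": [-2,4,-85],"turn": [0,0,0]}
    - {"grip": 0,"linear": [-2,4,-105],"turn": [0,0,0]}
    - {"grip": 0,"linear": [-2,4,-116],"turn": [0,0,0]}
    - {"grip": 0,"linear": [-2,4,-119],"turn": [0,0,0]}
    - {"grip": 0,"linear": [-2,4,-119],"turn": [0,0,0]}
    - {"grip": 0,"linear": [-2,4,-119],"turn": [0,0,0]}

```text
time: 8.55
tool_pos: [0.4074, -0.1938, 0.1105]
tool_rot: [-3.14, -0.001, -1.663]
contact_force: [-0.2, -0.0, 0.3]
opening: 0.0008
```

```bash
python3 - <<'E'
from h import *
s=observe();print(s["time"],s["tool_pos"],s["contact_force"])
a=read_camera("side")[:,:,::-1]
cv2.imwrite("pics/s7c.png",cv2.resize(a[180:280,230:330],None,fx=6,fy=6,interpolation=cv2.INTER_CUBIC))
E
```

```text
8.55 [ 0.40741092 -0.19379405  0.11053088] [-0.17872901 -0.00514926  0.26835732]
```

View pics/s7c.png

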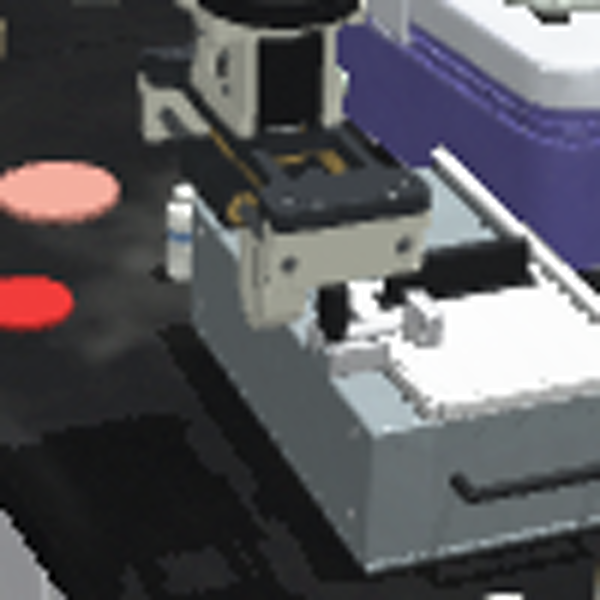

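Request:
apply_moves:
  increments:
    - {"grip": 0,"linear": [4,-0.4,0],"turn": [0,0,0]}
    - {"grip": 0,"linear": [8,-0.7,0],"turn": [0,0,0]}
    - {"grip": 0,"linear": [12,-1.1,0],"turn": [0,0,0]}
    - {"grip": 0,"linear": [15,-1.4,0],"turn": [0,0,0]}
    - {"grip": 0,"linear": [18,-1.7,0],"turn": [0,0,0]}
    - {"grip": 0,"linear": [21,-1.9,0],"turn": [0,0,0]}
    - {"grip": 0,"linear": [23,-2.1,0],"turn": [0,0,0]}
    - {"grip": 0,"linear": [25,-2.3,0],"turn": [0,0,0]}
    - {"grip": 0,"linear": [27,-2.5,0],"turn": [0,0,0]}
    - {"grip": 0,"linear": [29,-2.7,0],"turn": [0,0,0]}

```text
time: 9.6
tool_pos: [0.4357, -0.1962, 0.1097]
tool_rot: [3.141, 0.0, -1.663]
contact_force: [-1.6, -0.5, 0.0]
opening: 0.0005
```

Request:
apply_moves:
  increments:
    - {"grip": 0,"linear": [1.5,-0.1,0],"turn": [0,0,0]}
    - {"grip": 0,"linear": [3,-0.3,0],"turn": [0,0,0]}
    - {"grip": 0,"linear": [4,-0.4,0],"turn": [0,0,0]}
    - {"grip": 0,"linear": [5,-0.5,0],"turn": [0,0,0]}

```text
time: 10.0
tool_pos: [0.4407, -0.1967, 0.1097]
tool_rot: [3.141, 0.0, -1.663]
contact_force: [-1.5, -0.3, 0.2]
opening: 0.0003
```

Request:
apply_moves:
  increments:
    - {"grip": 0,"linear": [0.8,-0.1,0],"turn": [0,0,0]}
    - {"grip": 0,"linear": [1.6,-0.1,0],"turn": [0,0,0]}

```text
time: 10.2
tool_pos: [0.4423, -0.1968, 0.1097]
tool_rot: [3.141, -0.0, -1.663]
contact_force: [-2.7, -0.9, -0.5]
opening: 0.0006
```

Request:
apply_moves:
  increments:
    - {"grip": 0,"linear": [0.8,-0.1,0],"turn": [0,0,0]}
    - {"grip": 0,"linear": [1.6,-0.1,0],"turn": [0,0,0]}

```text
time: 10.4
tool_pos: [0.4439, -0.197, 0.1097]
tool_rot: [3.142, -0.0, -1.663]
contact_force: [-2.7, -1.1, -0.6]
opening: 0.0006
```

Request:
apply_moves:
  increments:
    - {"grip": 0,"linear": [0.8,-0.1,0],"turn": [0,0,0]}
    - {"grip": 0,"linear": [1.4,-0.1,0],"turn": [0,0,0]}

```text
time: 10.6
tool_pos: [0.4453, -0.197, 0.1097]
tool_rot: [3.142, -0.0, -1.663]
contact_force: [-1.2, -1.4, -1.2]
opening: 0.0004
```

Request:
apply_moves:
  increments:
    - {"grip": 0,"linear": [0.8,-0.1,0],"turn": [0,0,0]}

```text
time: 10.7
tool_pos: [0.4457, -0.1971, 0.1097]
tool_rot: [3.141, -0.0, -1.663]
contact_force: [-6.1, -1.9, 2.1]
opening: 0.0005
```

Force is rising at the predicted home position (0.446), so I press a little more to confirm the stop.

Request:
apply_moves:
  increments:
    - {"grip": 0,"linear": [0.8,-0.1,0],"turn": [0,0,0]}
    - {"grip": 0,"linear": [0.8,-0.1,0],"turn": [0,0,0]}

```text
time: 10.9
tool_pos: [0.4458, -0.1971, 0.1097]
tool_rot: [3.139, 0.0, -1.663]
contact_force: [-7.4, -1.7, 3.6]
opening: 0.0004
```

Request:
apply_moves:
  increments:
    - {"grip": 0,"linear": [0.7,-0.1,0],"turn": [0,0,0]}
    - {"grip": 0,"linear": [0.7,-0.1,0],"turn": [0,0,0]}

```text
time: 11.1
tool_pos: [0.4458, -0.1971, 0.1097]
tool_rot: [3.138, 0.0, -1.663]
contact_force: [-10.3, -1.1, 5.8]
opening: 0.0005
```

```bash
python3 - <<'E'
from h import *
a=read_camera("side")[:,:,::-1]
cv2.imwrite("pics/s8c.png",cv2.resize(a[180:280,250:350],None,fx=6,fy=6,interpolation=cv2.INTER_CUBIC))
E
```

```text
(no output)
```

View pics/s8c.png

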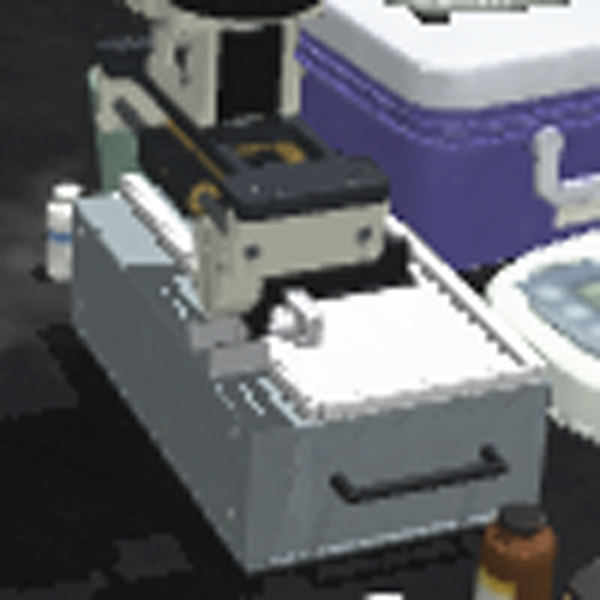

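The bolt is against a hard stop: 10 N with no motion. I back off and check.

Request:
apply_moves:
  increments:
    - {"grip": 0,"linear": [-4,0.4,0],"turn": [0,0,0]}
    - {"grip": 0,"linear": [-15,1.4,0],"turn": [0,0,0]}
    - {"grip": 0,"linear": [-35,3,5],"turn": [0,0,0]}
    - {"grip": 0,"linear": [-40,3,40],"turn": [0,0,0]}
    - {"grip": 0,"linear": [-40,0,80],"turn": [0,0,0]}
    - {"grip": 0,"linear": [-40,-25,120],"turn": [0,0,0]}
    - {"grip": 0,"linear": [-50,-60,120],"turn": [0,0,0]}
    - {"grip": 0,"linear": [-60,-100,120],"turn": [0,0,0]}
    - {"grip": 0,"linear": [-70,-140,120],"turn": [0,0,0]}
    - {"grip": 0,"linear": [-70,-140,120],"turn": [0,0,0]}

```text
time: 12.15
tool_pos: [0.3763, -0.3413, 0.2296]
tool_rot: [-3.141, -0.002, -1.667]
contact_force: [0.2, 0.4, -0.8]
opening: 0.0005
```

```bash
python3 - <<'E'
from h import *
s=observe();print(s["time"],s["tool_pos"],s["contact_force"])
a=read_camera("top")[:,:,::-1]
cv2.imwrite("pics/t9c.png",cv2.resize(a[140:290,190:390],None,fx=4,fy=4,interpolation=cv2.INTER_CUBIC))
a=read_camera("side")[:,:,::-1];cv2.imwrite("pics/s9.png",a)
cv2.imwrite("pics/s9c.png",cv2.resize(a[180:280,250:350],None,fx=6,fy=6,interpolation=cv2.INTER_CUBIC))
E
```

```text
12.15 [ 0.37628306 -0.34127818  0.22964583] [ 0.2031924   0.40772963 -0.79326331]
```

View pics/t9c.png

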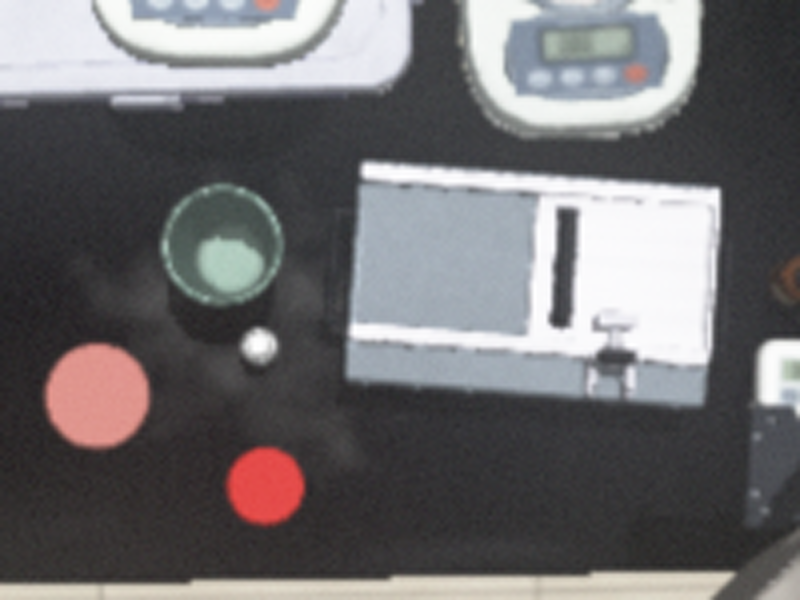

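View pics/s9c.png

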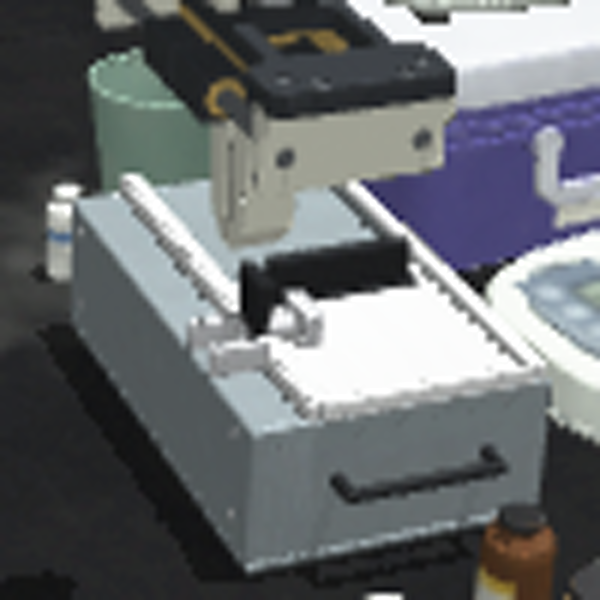

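```bash
python3 - <<'E'
from h import *
pose=[.516,-.1435,-.092]
for nm,c,zz in (("rib",(565,267),.1135),("tab",(614,356),.1295)):
    t=np.array(c)/4+[190,140]-.375
    print(nm,least_squares(lambda q:(proj(b2w([q[0],q[1],zz],pose),*cam("top"))-t).ravel(),[0,0]).x)
hand_in()
E
```

```text
rib [ 0.01125007 -0.01965919]
tab [-0.05015175 -0.05626704]
the job is handed in; nothing more can be done
```

The lid is shut and the bolt is home, done in that order, and I handed the job in at about 12.3 s of the 42 s allowed. I pushed with the closed fingertips only and lifted nothing.

- **Lid:** I pushed the rib about 105 mm towards the box's -y until it met the end stop. It stopped moving while the force rose to about 11 N.
- **Bolt:** I pushed the thumb tab away from the robot until it stopped at the predicted home position. It held still at about 10 N along the push.
- **Final check:** the last top view puts the rib at box (11, -20) mm, against (12.5, -22) when shut. It puts the tab at (-50, -56) mm, against (-50, -60) when home. The few mm of difference were there in the first tab reading too and are about what I can read from the pictures.
- **Surroundings:** the box outline is unchanged between the first and last top views. The beaker, dropper and timer, and the visible part of the small bottle, looked undisturbed. I did not recheck the tape roll or the wash bottle in the last pictures, but the arm never touched them. The arm finished clear of everything.

One move call was refused because I left out the turn values; nothing moved, and I sent it again.

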